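# Open the bayonet rinse pot and rinse a brush

## Robot

A 6-joint arm with a two-finger parallel gripper is mounted at the origin on the work surface. World frame = base frame: x ahead of the robot, y to its left, z up, the work surface at z = 0. Lengths are in m, angles in rad, forces in N, time in s.
With the tool pointing down it reaches from about 0.35 to 0.775 m from the base axis. Payload 7.3 kg.
Tool frame: the origin (TCP) lies on the front face of the gripper's body, between the roots of the fingers; the fingertips stand ahead of it and the grasp point (between the pads) lies 47 mm ahead of it (finger_overhang is the z of the fingertips in the tool frame, in m); z points along the fingers, y is the line along which they close (so a half turn about z gives the same grasp; the last joint's range is limited). The gripper opens to 92 mm and grips with 3 to 60 N. Pads are 19 mm wide; open, the fingers measure 130 mm over their backs; the gripper's body (75 mm by 190 mm) begins 47 mm behind the grasp point.
Start: joints at [-1.339, 0.342, 1.524, -0, 1.275, -0.146], TCP at [0.194, -0.488, 0.292] pointing down, gripper open.
Joint ranges: [-2.53, 2.53], [-0.77, 2.02], [0.04, 2.7], [-1, 4.14], [0.28, 2.66], [-3.11, 3.11]. Speed limits (rad/s): [2.57, 2.57, 3.14, 3.14, 3.14, 3.14].

## Interface

Orientations are given as [roll, pitch, yaw] about the fixed x, y, z axes, in that order (R = Rz(yaw) Ry(pitch) Rx(roll)).
In Python, from cell import * gives the robot as it stands. The module is installed in compiled form; this text tells all that it offers.
- The arm moves only by the tool arm_command, never from a script. Its argument "series" is a list of rows, each an object of numbers: "x", "y", "z": the shift along the tool's x, y, z in mm; "rx", "ry", "rz": the turn, a rotation vector about the tool's x, y, z in degrees. A call has 1 to 20 rows; each row is the pose to reach, as a shift and turn from the pose commanded when the call began, along the tool's axes at that moment; what a row does not reach only later rows make up. A row lasts 1/10 s, in which the tool goes at most 50 mm and 8.59 degrees, less where a joint would pass 70% of its speed; a pose out of reach is approached as far as the arm can. A call with a gripper value outside its range is refused whole. "hand" is the finger opening in mm, from 0 to 91.8, set as the call begins (left out, the last holds). The fingers move at their own pace and stop on an object; "squeeze" is the grip in N (left out, the last holds). Time passes only in rows, so rows that repeat a pose let the fingers close. It gives the time, the measured TCP pose, the force, the opening and the grip force at its end, in the units of the state.
- observe(): the state, without advancing time (a new reading comes with each control period).
- read_camera(name): name is "side" or "top" or "wrist"; returns a dict with "pixels" (480x640x3 uint8, blue, green, red), "K" (3x3 intrinsics, pixels), "rvec" (rotation vector, rad) and "tvec" (3), from world to camera coordinates, as OpenCV has them. Camera axes: x right, y down, z forward; pixel columns grow to the right and rows downward; lengths in m; the calibration is good to about 2 mm. A picture is of the moment at which its call begins. There is no depth.
- hand_in(): hands the job in; it is judged then, once.
Trained networks look in a picture, given as the dict that the camera call returned (one of the last four; its "shot" number tells which), for a name from the list of things; names that differ only in an ending like _2 or _b are one class to them, and where a whole thing is asked for, a point or a joint stands for the part that bears it (a point fixed in the world has none). Each returns a list of dicts, best first, with "confidence" (0 to 1); they miss things now and then, are a little off and sometimes report something else, mostly with a low value. They report only what shows in the picture. A call takes as long as a camera call. They do not tell look-alikes from the thing itself.
- boxes_of(picture, query): "point" ([x, y, z] in m, in world coordinates, good to about 4 mm: the middle of the surface that is visible of it).
- trace(picture, query): "pixels" (480x640 bool, what is visible of it).
- mark_of(picture, query): "point" ([x, y, z] in m, in world coordinates, good to about 4 mm: a listed point, or the origin of a listed thing).
The state is a dict: "time": time; "qpos": joint angles; "qvel": joint speeds; "joint_efforts": joint torques, N m; "tool_pos": TCP position; "tool_rot": TCP orientation; "contact_force": force on the tool from outside, world axes, zero at the start; "torque": the same for the moment, N m; "opening": finger opening in m; "grip_force": force on a finger pad.
Only numpy, scipy, OpenCV 4.12 (cv2) and the standard library are available. Lean on these libraries where they do the work, as an engineer would, in place of code of your own. Each camera call takes 0.05 s, during which the arm holds its last target. There are 200 camera calls.

## Task

Rinse the blue-handled brush. Give the red lid of the rinse pot a quarter turn anticlockwise (seen from above) to free it from its claws, lift it off and set it down, without dropping it, knob up in the middle of the round green drip mat. Then take the blue-handled brush from the rack, dip its head well down into the pot for a moment and hang it back upright in the same notch, leaving everything else where it is.

Things in the scene. Friction and masses are not known exactly. Their poses are not given: they have to be found in the camera images.
- pot: Round steel rinse pot on a square wooden base (130 x 130 x 18 mm) screwed to the bench. Outer diameter 88, inner 80, rim 90 and inner floor 23 mm above the origin. Outside the rim at its +x and -x stand two steel claws with yellow roofs, each closed at its clockwise end and open at its anticlockwise end. Origin: centre of the base's underside, z up the axis.
- pot_rim (a point): Centre of the pot's mouth, at rim height; axes as the pot's. The claws reach 68 mm from the axis; their roofs cover 46 to 68 mm from it, are 34 mm wide, underside 9 mm and top 15 mm above the rim.
- lid: Red bayonet lid, 0.15 kg. Plug (diameter 74, 10 mm high) in the pot's mouth, disc (diameter 88, 6 thick) lying on the rim, two ears 18 wide reaching 57 mm from the axis at its +x and -x, bar knob on top. Origin: centre of the plug's underside, 80 mm above the pot's origin when closed. Closed: lid x near pot x, ears under the claws. Free to lift after 45 to 110 degrees anticlockwise.
- lid_knob (a point): Point to grip on the lid's bar knob, on the axis, 52 mm above the lid's origin. The bar runs along the lid's x axis: 64 long, 16 thick, from 16 (disc's top) to 66 mm above the lid's origin.
- mat: Round green drip mat, diameter 160, 5 mm thick, fixed to the bench. Origin: centre of its underside.
- rack: Wooden brush rack, fixed. Its flat top plate (8 thick, upper face 125 mm above the origin) has two notches 18 mm wide at y = +60 and y = -60 mm, open to the rack's -x side (front edge at x = -46), closed at x = +14 mm. A lip 4 mm high runs along the front edges. Base 100 x 230 x 15 mm. Origin: centre of the base's underside.
- brush_blue: Blue-handled round brush, the one to rinse, hanging upright in a notch of the rack, 155 mm long, 0.06 kg. Above the origin: bristle head (diameter 20) 0 to 35 mm, ferrule (19) to 55, stem (10) to 95, flange (30) 95 to 100, which rests on the rack's plate, handle (16) to 155. Origin: tip of the bristles, z towards the handle. Lift 6 mm or more to clear the lip, then out to the rack's -x.
- brush_grip (a point): Point to grip on the blue brush's handle, on its axis, 128 mm above its tip.
- brush_yellow: Yellow brush of the same shape in the other notch; leave it. Origin: its tip.
- glue: White glue bottle with a blue cap, diameter 52, 130 mm high, loose; leave it. Origin: centre of its underside.
- jar: Amber jar with a green cap, diameter 76, 90 mm high, loose; leave it. Origin: centre of its underside.
- tape: Roll of tape lying flat, diameter 84, 24 mm high, loose; leave it. Origin: centre of its underside.
- knife: Black and orange craft knife lying on the bench, 25 x 150 x 16 mm (long in y), loose; leave it. Origin: centre of its underside.
There are look-alikes about, which are no part of the job. Of the things shaped like the brush_blue, the blue one is meant. Several things have the shape of the lid; the one meant has the colours described above.

How it is judged:
On the way, in this order (a step that is already met when the one before it is completed fails the run):
1. the lid is turned clear of the claws while still down in the pot (angle between the x axis of lid and the x axis of pot, either way round above 0.6 rad and z of lid in the frame of pot between 0.075 and 0.085 m and horizontal distance between lid and pot below 0.008 m), for 0.1 s.
2. the lid lies knob up on the drip mat, let go and at rest (horizontal distance between lid and mat below 0.03 m and z of lid in the frame of mat below 0.009 m and angle between lid's own z axis and vertical below 0.12 rad and linear speed of lid below 0.03 m/s and contact force between the fingers and lid below 0.1 N), for 0.2 s.
3. the blue brush is dipped head down, its tip 25 mm or more below the rim (z of brush_blue in the frame of pot below 0.065 m and horizontal distance between brush_blue and pot below 0.036 m and angle between brush_blue's own z axis and vertical below 0.79 rad), for 0.2 s.
At the end, for the whole second after the job is handed in: The lid lies flat, knob up, on the green mat with its centre within 30 mm of the mat's centre, and the blue brush hangs upright (within 7 degrees) by its flange in the notch it came from (tip within 25 mm of where it started, at its hanging height within 4 mm); both are released and at rest (all of step 2 and distance of brush_blue from where it was at the start of the episode below 0.025 m and z of brush_blue in the frame of rack between 0.026 and 0.034 m and angle between brush_blue's own z axis and vertical below 0.12 rad and linear speed of brush_blue below 0.03 m/s); the robot touches nothing.
It fails at once if the yellow brush, glue bottle, jar, tape roll or knife is moved by more than 30 mm (distance of any of brush_yellow, glue, jar, tape, knife from where it was at the start of the episode above 0.03 m).
It fails at once if the lid is dropped (falls faster than 0.7 m/s, out of the fingers) (linear speed of lid above 0.7 m/s and contact force between the fingers and lid below 0.1 N).
It also fails if it takes over 66 s, if anything falls off the work surface, if the arm or the gripper's body presses on something with over 40 N, if the wrist force passes 120 N, or if a joint passes its speed limit or range.

## Working session

There is one attempt and no reset: what is moved stays moved. The work goes in short steps, Python scripts to look and compute and a tool call to move; the robot and the scene stay as the last step left them, time stands still between calls to the robot, and variables do not carry over. Pictures are saved under pics/ and viewed, at most 10 in all, crops included, and the job is handed in when it is done.

Besides the shell and the picture viewer there is one more tool, called after "Call:" in YAML: its name, and indented under it one key for each argument. arm_command: Moves the arm, as the interface text tells. Its arguments: {"type":"object","properties":{"series":{"type":"array"},"hand":{"type":"number"},"squeeze":{"type":"number"}},"required":["series"]}

```bash
mkdir -p pics; cat > h.py <<'E'
from cell import *
import numpy as np, cv2
from scipy.spatial.transform import Rotation as R
np.set_printoptions(precision=4,suppress=True)
def proj(p,pic): return cv2.projectPoints(np.array([p],float),pic["rvec"],pic["tvec"],pic["K"],None)[0].ravel()
def ray(uv,pic,z):
    M=cv2.Rodrigues(np.array(pic["rvec"]))[0]; c=-M.T@np.ravel(pic["tvec"])
    d=M.T@np.linalg.inv(pic["K"])@np.array([uv[0],uv[1],1.]); return c+d*(z-c[2])/d[2]
E
python3 - <<'E'
from h import *
for n in ["top","side"]:
    p=read_camera(n); cv2.imwrite(f"pics/{n}0.png",p["pixels"])
    for q in ["pot","pot_rim","lid","lid_knob","mat","rack","brush_blue","brush_grip","brush_yellow","glue","jar","tape","knife"]:
        for m in mark_of(p,q): print(n,q,round(m["confidence"],2),np.array(m["point"]),proj(m["point"],p).round())
s=observe();print(s)
E
```

```text
top pot 0.78 [ 0.4247 -0.2695  0.0022] [417. 261.]
top pot 0.2 [ 0.6408 -0.0288  0.0315] [334. 185.]
top pot_rim 0.58 [ 0.4219 -0.2751  0.0896] [425. 258.]
top lid 0.63 [ 0.424  -0.2719  0.08  ] [423. 258.]
top lid_knob 0.74 [ 0.4199 -0.2715  0.1333] [427. 257.]
top lid_knob 0.68 [ 0.4256 -0.2685  0.0034] [417. 260.]
top mat 0.93 [ 0.4499  0.2019 -0.0001] [254. 251.]
top mat 0.17 [ 0.6416 -0.0308  0.0322] [335. 185.]
top rack 0.68 [0.6638 0.0284 0.0017] [314. 180.]
top brush_blue 0.64 [ 0.644  -0.0298  0.0332] [334. 184.]
top brush_blue 0.6 [ 0.6064 -0.1483 -0.0043] [374. 199.]
top brush_blue 0.44 [ 0.7046 -0.1457 -0.002 ] [373. 167.]
top brush_grip 0.67 [ 0.7037 -0.1456  0.1285] [378. 154.]
top brush_grip 0.63 [ 0.6404 -0.0317  0.1582] [336. 174.]
top brush_grip 0.61 [ 0.6069 -0.1518  0.1294] [380. 189.]
top brush_yellow 0.41 [0.6537 0.0899 0.0314] [293. 181.]
top glue 0.68 [0.6957 0.4358 0.003 ] [178. 169.]
top jar 0.71 [ 0.6716 -0.3981 -0.0005] [459. 178.]
top tape 0.56 [ 0.5185  0.0332 -0.0027] [312. 228.]
top knife 0.67 [ 0.4254 -0.0064  0.0047] [326. 260.]
side pot 0.76 [ 0.418
[... 646 characters left out ...]
. 244.]
side glue 0.94 [ 0.7023  0.4354 -0.0015] [393. 153.]
side jar 0.8 [ 0.6729 -0.397   0.0007] [432. 441.]
side tape 0.62 [0.5108 0.0411 0.0041] [335. 263.]
side knife 0.68 [ 0.4262 -0.0002 -0.0016] [300. 280.]
{'time': 1.4, 'qpos': array([-1.339 ,  0.342 ,  1.5241, -0.    ,  1.2754, -0.146 ]), 'qvel': array([-0.0004, -0.0006, -0.0002, -0.0008,  0.0009, -0.0005]), 'joint_efforts': array([  0.0003, -43.1129, -24.4475,   0.0719,   0.0483,   0.    ]), 'tool_pos': array([ 0.1937, -0.488 ,  0.2922]), 'tool_rot': array([3.1416, 0.    , 0.3778]), 'contact_force': array([-0.3766,  0.088 , -0.0894]), 'torque': array([-0.0235,  0.027 , -0.017 ]), 'grip_force': 0.0, 'opening': 0.09204727962990229}
```

```bash
python3 - <<'E'
import cv2,numpy as np
t=cv2.imread("pics/top0.png");s=cv2.imread("pics/side0.png")
cv2.imwrite("pics/c1.png",np.hstack([cv2.resize(t[220:300,375:475],(400,320),interpolation=2),cv2.resize(t[130:210,280:380],(400,320),interpolation=2)]))
cv2.imwrite("pics/c2.png",np.hstack([cv2.resize(s[320:400,200:340],(400,229),interpolation=2),cv2.resize(s[220:340,340:480],(400,343),interpolation=2)[:229+0]]))
cv2.imwrite("pics/c2.png",cv2.resize(s[200:410,200:480],(800,600),interpolation=2))
E
```

```text
(no output)
```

View pics/top0.png

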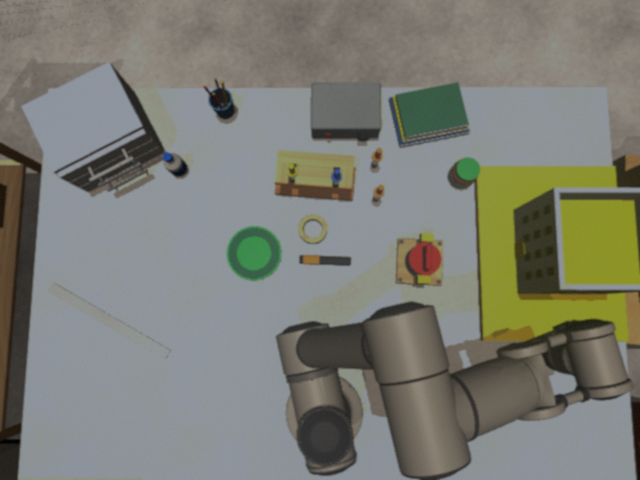

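View pics/c1.png

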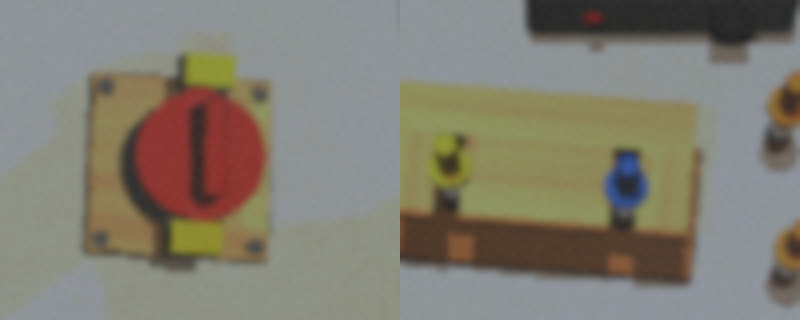

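View pics/c2.png

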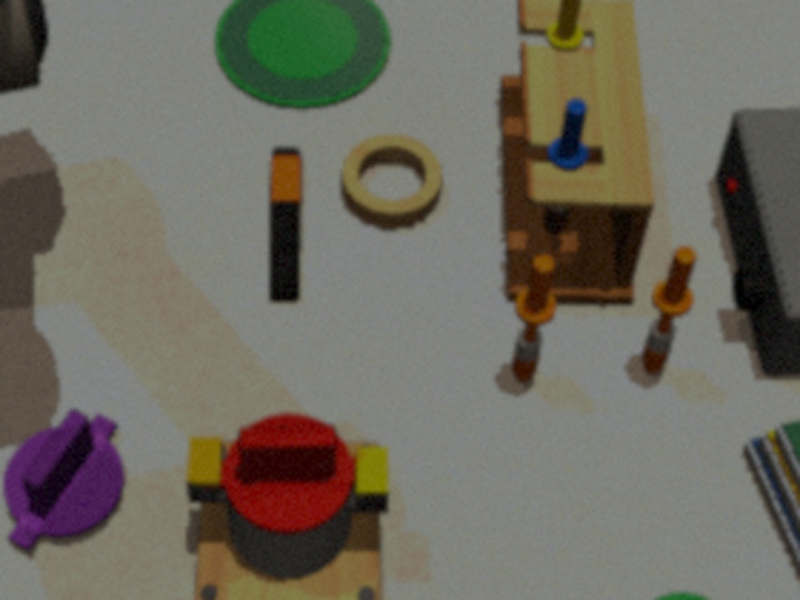

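```bash
cat >> h.py <<'E'
def delta(pos,yaw_deg,s=None):
    s=s or observe(); T=R.from_euler("xyz",s["tool_rot"]); G=R.from_euler("xyz",[np.pi,0,np.radians(yaw_deg)])
    print("shift mm",(T.inv().apply(np.array(pos)-s["tool_pos"])*1000).round(1),"rot deg",np.degrees((T.inv()*G).as_rotvec()).round(1))
E
python3 - <<'E'
from h import *
delta([.4215,-.2715,.30],0)
E
```

```text
shift mm [ 291.6 -117.2   -7.8] rot deg [ 0.   0.  21.6]
```

Lid-shaped things are the red lid on the pot (top 425,258) and a purple one on the bench (side 220,360). The red one fits, since it has the described colour and sits under the claws. Brush-shaped things are blue (top 336,174), yellow (293,170) and two orange (378,154; 380,189). Blue, in the rack's right notch, is the one. The crops confirm both.

Call:
arm_command:
  series:
    - {"x": 292,"y": -117,"z": -8,"rz": 21.6}
    - {"x": 292,"y": -117,"z": -8,"rz": 21.6}
    - {"x": 292,"y": -117,"z": -8,"rz": 21.6}
    - {"x": 292,"y": -117,"z": -8,"rz": 21.6}
    - {"x": 292,"y": -117,"z": -8,"rz": 21.6}
    - {"x": 292,"y": -117,"z": -8,"rz": 21.6}
    - {"x": 292,"y": -117,"z": -8,"rz": 21.6}
    - {"x": 292,"y": -117,"z": -8,"rz": 21.6}
    - {"x": 292,"y": -117,"z": -8,"rz": 21.6}
    - {"x": 292,"y": -117,"z": -8,"rz": 21.6}
  hand: 91
  squeeze: 30

```text
invalid input
```

```bash
python3 - <<'E'
from h import *
p=read_camera("wrist"); cv2.imwrite("pics/w1.png",p["pixels"])
for q in ["pot","pot_rim","lid","lid_knob"]:
    for m in mark_of(p,q): print(q,round(m["confidence"],2),np.array(m["point"]),proj(m["point"],p).round())
for q in ["lid","pot"]:
  for m in trace(p,q)[:1]: np.save(f"tr_{q}.npy",m["pixels"])
np.savez("w1.npz",K=p["K"],rvec=p["rvec"],tvec=p["tvec"])
s=observe();print(s["tool_pos"],s["tool_rot"],s["qpos"])
E
```

```text
lid 0.73 [ 0.2558 -0.2346  0.004 ] [113.  70.]
lid_knob 0.76 [ 0.2592 -0.2268  0.0544] [71. 49.]
[ 0.1937 -0.488   0.2922] [ 3.1415 -0.      0.3778] [-1.339   0.342   1.5241  0.      1.2754 -0.146 ]
```

View pics/w1.png

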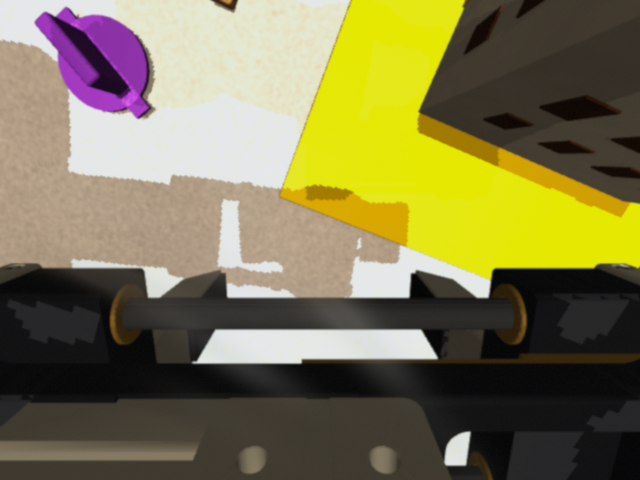

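The wrist view shows that the arm hasn't moved: the purple lid is at (100,60) and the red lid isn't visible. The call was refused, so I'll give all the keys.

Call:
arm_command:
  series:
    - {"x": 212,"y": -117,"z": -8,"rx": 0,"ry": 0,"rz": 21.6}
    - {"x": 212,"y": -117,"z": -8,"rx": 0,"ry": 0,"rz": 21.6}
    - {"x": 212,"y": -117,"z": -8,"rx": 0,"ry": 0,"rz": 21.6}
    - {"x": 212,"y": -117,"z": -8,"rx": 0,"ry": 0,"rz": 21.6}
    - {"x": 212,"y": -117,"z": -8,"rx": 0,"ry": 0,"rz": 21.6}
    - {"x": 212,"y": -117,"z": -8,"rx": 0,"ry": 0,"rz": 21.6}
    - {"x": 212,"y": -117,"z": -8,"rx": 0,"ry": 0,"rz": 21.6}
    - {"x": 212,"y": -117,"z": -8,"rx": 0,"ry": 0,"rz": 21.6}
  hand: 91
  squeeze: 30

```text
time: 2.55
tool_pos: [0.3471, -0.3018, 0.3002]
tool_rot: [3.141, 0.0, 0.0]
contact_force: [0.5, 0.3, 0.2]
opening: 0.0908
grip_force: 0.0
```

```bash
python3 - <<'E'
from h import *
p=read_camera("wrist"); cv2.imwrite("pics/w2.png",p["pixels"])
for q in ["pot","pot_rim","lid","lid_knob"]:
    for m in mark_of(p,q): print(q,round(m["confidence"],2),np.array(m["point"]),proj(m["point"],p).round())
np.savez("w2.npz",K=p["K"],rvec=p["rvec"],tvec=p["tvec"])
# claw roofs: saturated yellow blobs, z=0.105
hsv=cv2.cvtColor(p["pixels"],cv2.COLOR_BGR2HSV)
m=cv2.inRange(hsv,(24,170,90),(34,255,255)); n,_,st,c=cv2.connectedComponentsWithStats(m)
for i in range(1,n):
    if st[i,4]>300: print("yellow",st[i],c[i],ray(c[i],p,.105))
s=observe();print(s["tool_pos"],s["qpos"])
E
```

```text
lid 0.85 [ 0.4228 -0.2737  0.082 ] [287. 143.]
lid 0.63 [ 0.2581 -0.236   0.0003] [265. 284.]
lid_knob 0.6 [ 0.2575 -0.2286  0.0537] [251. 302.]
yellow [  438     0   177   298 28833] [503.5159 141.8885] [ 0.4231 -0.4537  0.105 ]
yellow [ 266   53   45   34 1327] [288.728   69.3775] [ 0.4775 -0.2787  0.105 ]
[ 0.3469 -0.3019  0.3001] [-0.8829  0.2158  1.6783 -0.0001  1.2477  0.6891]
```

View pics/w2.png

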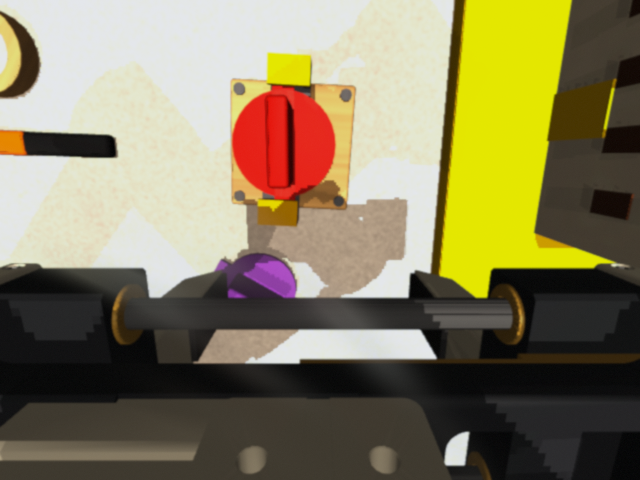

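The wrist view shows the red lid centred near (285,142), with roofs at (289,69) and (278,212) and the bar top running from (275,96) to (278,187).

```bash
python3 - <<'E'
from h import *
p=dict(np.load("w2.npz"))
a,b=ray((288.7,69.4),p,.105),ray((277.8,212.5),p,.105)
print(a,b,(a+b)/2,np.degrees(np.arctan2(*(a-b)[1::-1])))
a,b=ray((275.5,95.5),p,.146),ray((278,187.5),p,.146)
print(a,b,(a+b)/2,np.degrees(np.arctan2(*(a-b)[1::-1])))
im=cv2.imread("pics/w2.png");hsv=cv2.cvtColor(im,cv2.COLOR_BGR2HSV)
# disc outline on red mask
m=cv2.inRange(hsv,(0,150,60),(8,255,255))|cv2.inRange(hsv,(174,150,60),(180,255,255))
c=max(cv2.findContours(m,0,1)[0],key=cv2.contourArea);(x,y),r=cv2.minEnclosingCircle(c);e=cv2.fitEllipse(c);print(e,ray(e[0],p,.096))
delta([.42,-.2735,.30],0)
E
```

```text
[ 0.4775 -0.2787  0.105 ] [ 0.3647 -0.2668  0.105 ] [ 0.4211 -0.2727  0.105 ] -6.009983063119374
[ 0.452  -0.2725  0.146 ] [ 0.3899 -0.2724  0.146 ] [ 0.421  -0.2725  0.146 ] -0.13432326766959288
((283.41436767578125, 142.57058715820312), (100.8279037475586, 110.46627044677734), 171.97596740722656) [ 0.423  -0.2723  0.096 ]
shift mm [ 73.  -28.5   0.1] rot deg [-0.   0.  -0.1]
```

Call:
arm_command:
  series:
    - {"x": 40,"y": -29,"z": 0,"rx": 0,"ry": 0,"rz": 0}
    - {"x": 74,"y": -29.4,"z": 0,"rx": 0,"ry": 0,"rz": 0}
    - {"x": 74,"y": -29.4,"z": 40,"rx": 0,"ry": 0,"rz": 0}
    - {"x": 74,"y": -29.4,"z": 80,"rx": 0,"ry": 0,"rz": 0}
    - {"x": 74,"y": -29.4,"z": 105,"rx": 0,"ry": 0,"rz": 0}
    - {"x": 74,"y": -29.4,"z": 121,"rx": 0,"ry": 0,"rz": 0}
    - {"x": 74,"y": -29.4,"z": 121,"rx": 0,"ry": 0,"rz": 0}
    - {"x": 74,"y": -29.4,"z": 121,"rx": 0,"ry": 0,"rz": 0}

```text
time: 3.6
tool_pos: [0.4215, -0.2722, 0.1795]
tool_rot: [3.141, -0.0, -0.0]
contact_force: [0.8, -0.3, 0.1]
opening: 0.0909
grip_force: 0.0
```

Call:
arm_command:
  series:
    - {"x": 0,"y": 0,"z": 0,"rx": 0,"ry": 0,"rz": 0}
    - {"x": 0,"y": 0,"z": 0,"rx": 0,"ry": 0,"rz": 0}
    - {"x": 0,"y": 0,"z": 0,"rx": 0,"ry": 0,"rz": 0}
    - {"x": 0,"y": 0,"z": 0,"rx": 0,"ry": 0,"rz": 0}
    - {"x": 0,"y": 0,"z": 0,"rx": 0,"ry": 0,"rz": 0}
    - {"x": 0,"y": 0,"z": 0,"rx": 0,"ry": 0,"rz": 0}
    - {"x": 0,"y": 0,"z": 0,"rx": 0,"ry": 0,"rz": 0}
    - {"x": 0,"y": 0,"z": 0,"rx": 0,"ry": 0,"rz": 0}
  hand: 8
  squeeze: 30

```text
time: 4.4
tool_pos: [0.4215, -0.2715, 0.1792]
tool_rot: [-3.142, 0.0, 0.001]
contact_force: [-0.1, -0.6, -0.2]
opening: 0.0316
grip_force: 0.0
```

Call:
arm_command:
  series:
    - {"x": 0,"y": 0,"z": 0,"rx": 0,"ry": 0,"rz": 0}
    - {"x": 0,"y": 0,"z": 0,"rx": 0,"ry": 0,"rz": 0}
    - {"x": 0,"y": 0,"z": 0,"rx": 0,"ry": 0,"rz": 0}
    - {"x": 0,"y": 0,"z": 0,"rx": 0,"ry": 0,"rz": 0}
    - {"x": 0,"y": 0,"z": 0,"rx": 0,"ry": 0,"rz": 0}

```text
time: 4.9
tool_pos: [0.4216, -0.2716, 0.1792]
tool_rot: [3.141, -0.0, 0.001]
contact_force: [0.9, -0.7, -0.4]
opening: 0.0163
grip_force: 30.0
```

Gripped (16 mm bar). Now turning 78° anticlockwise.

Call:
arm_command:
  series:
    - {"x": 0,"y": 0,"z": 0,"rx": 0,"ry": 0,"rz": -4}
    - {"x": 0,"y": 0,"z": 0,"rx": 0,"ry": 0,"rz": -9}
    - {"x": 0,"y": 0,"z": 0,"rx": 0,"ry": 0,"rz": -14}
    - {"x": 0,"y": 0,"z": 0,"rx": 0,"ry": 0,"rz": -19}
    - {"x": 0,"y": 0,"z": 0,"rx": 0,"ry": 0,"rz": -24}
    - {"x": 0,"y": 0,"z": 0,"rx": 0,"ry": 0,"rz": -29}
    - {"x": 0,"y": 0,"z": 0,"rx": 0,"ry": 0,"rz": -34}
    - {"x": 0,"y": 0,"z": 0,"rx": 0,"ry": 0,"rz": -39}
    - {"x": 0,"y": 0,"z": 0,"rx": 0,"ry": 0,"rz": -44}
    - {"x": 0,"y": 0,"z": 0,"rx": 0,"ry": 0,"rz": -49}
    - {"x": 0,"y": 0,"z": 0,"rx": 0,"ry": 0,"rz": -54}
    - {"x": 0,"y": 0,"z": 0,"rx": 0,"ry": 0,"rz": -59}
    - {"x": 0,"y": 0,"z": 0,"rx": 0,"ry": 0,"rz": -64}
    - {"x": 0,"y": 0,"z": 0,"rx": 0,"ry": 0,"rz": -69}
    - {"x": 0,"y": 0,"z": 0,"rx": 0,"ry": 0,"rz": -74}
    - {"x": 0,"y": 0,"z": 0,"rx": 0,"ry": 0,"rz": -78}
    - {"x": 0,"y": 0,"z": 0,"rx": 0,"ry": 0,"rz": -78}
    - {"x": 0,"y": 0,"z": 0,"rx": 0,"ry": 0,"rz": -78}
    - {"x": 0,"y": 0,"z": 0,"rx": 0,"ry": 0,"rz": -78}

```text
time: 6.8
tool_pos: [0.4215, -0.2715, 0.1792]
tool_rot: [-3.142, -0.0, 1.361]
contact_force: [0.9, 0.3, -0.2]
opening: 0.0157
grip_force: 30.0
```

```bash
python3 - <<'E'
from h import *
s=observe();print(s["torque"],s["contact_force"],s["grip_force"],s["opening"],s["qpos"])
p=read_camera("wrist");cv2.imwrite("pics/w3.png",p["pixels"])
for n in ["top","side"]:
    p=read_camera(n)
    for m in mark_of(p,"mat")[:1]: print(n,m["confidence"],np.array(m["point"]),proj(m["point"],p))
    if n=="side":cv2.imwrite("pics/s3.png",cv2.resize(p["pixels"][280:430,200:400],(800,600)))
im=cv2.imread("pics/top0.png");hsv=cv2.cvtColor(im,cv2.COLOR_BGR2HSV)
from numpy import load
p=read_camera("top")
m=cv2.inRange(hsv,(50,80,30),(85,255,255));m[:, :200]=0;m[:,300:]=0
c=max(cv2.findContours(m,0,1)[0],key=cv2.contourArea);e=cv2.fitEllipse(c);print(e,ray(e[0],p,.005))
E
```

```text
[ 0.0126 -0.0414  0.049 ] [ 0.889   0.3001 -0.1576] 29.99894767999649 0.015661713333641022 [-0.7252  0.4241  1.7458  0.      0.9717 -0.5152]
top 0.63 [ 0.4476  0.2063 -0.0002] [252.8741 252.227 ]
side 0.77 [ 0.4452  0.2075 -0.0014] [305.6747 214.3136]
((253.569091796875, 252.82083129882812), (53.00270080566406, 53.46756362915039), 52.368709564208984) [0.4453 0.2036 0.005 ]
```

View pics/s3.png

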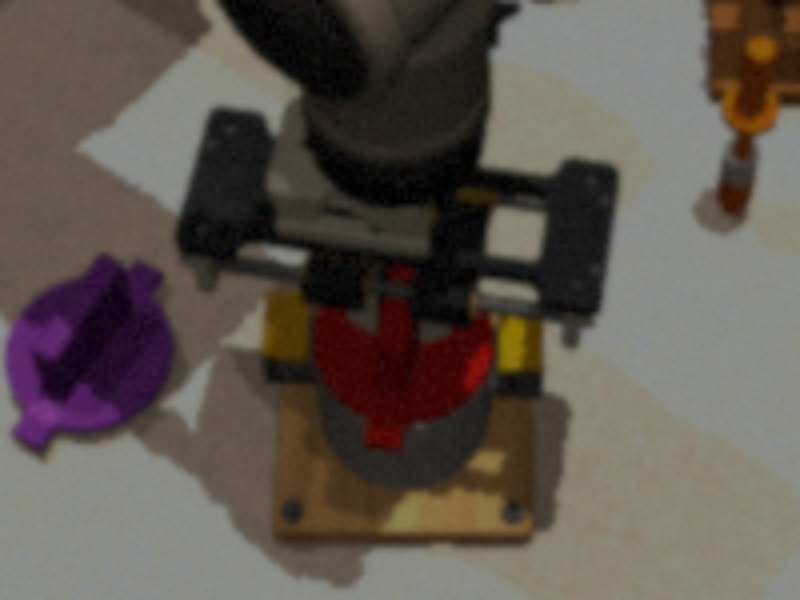

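The side view shows the ear (385,435) and bar turned about 80°, clear of the roofs at (290,330) and (520,345), with the lid still in the pot. Next I lift it and carry it to the mat.

Call:
arm_command:
  series:
    - {"x": 0,"y": 0,"z": -8,"rx": 0,"ry": 0,"rz": 0}
    - {"x": 0,"y": 0,"z": -24,"rx": 0,"ry": 0,"rz": 0}
    - {"x": 0,"y": 0,"z": -48,"rx": 0,"ry": 0,"rz": 0}
    - {"x": 0,"y": 0,"z": -76,"rx": 0,"ry": 0,"rz": 0}
    - {"x": 0,"y": 0,"z": -100,"rx": 0,"ry": 0,"rz": 0}
    - {"x": 20,"y": -3,"z": -105,"rx": 0,"ry": 0,"rz": 0}
    - {"x": 55,"y": -9,"z": -105,"rx": 0,"ry": 0,"rz": 0}
    - {"x": 93,"y": -15,"z": -105,"rx": 0,"ry": 0,"rz": 0}
    - {"x": 131,"y": -21,"z": -105,"rx": 0,"ry": 0,"rz": 0}
    - {"x": 169,"y": -27,"z": -105,"rx": 0,"ry": 0,"rz": 0}
    - {"x": 207,"y": -33,"z": -105,"rx": 0,"ry": 0,"rz": 0}
    - {"x": 245,"y": -39,"z": -105,"rx": 0,"ry": 0,"rz": 0}
    - {"x": 283,"y": -45,"z": -105,"rx": 0,"ry": 0,"rz": 0}
    - {"x": 321,"y": -51,"z": -105,"rx": 0,"ry": 0,"rz": 0}
    - {"x": 359,"y": -57,"z": -105,"rx": 0,"ry": 0,"rz": 0}
    - {"x": 397,"y": -63,"z": -105,"rx": 0,"ry": 0,"rz": 0}
    - {"x": 435,"y": -69,"z": -105,"rx": 0,"ry": 0,"rz": 0}
    - {"x": 460,"y": -74,"z": -105,"rx": 0,"ry": 0,"rz": 0}
    - {"x": 471,"y": -75,"z": -105,"rx": 0,"ry": 0,"rz": 0}
    - {"x": 471,"y": -75,"z": -105,"rx": 0,"ry": 0,"rz": 0}

```text
time: 9.1
tool_pos: [0.4456, 0.2056, 0.2843]
tool_rot: [3.142, 0.0, 1.364]
contact_force: [-0.6, -0.9, -2.6]
opening: 0.0159
grip_force: 30.0
```

Down to 2 mm above touching (TCP z about 0.106), then a slow approach.

Call:
arm_command:
  series:
    - {"x": 0,"y": 0,"z": 30,"rx": 0,"ry": 0,"rz": 0}
    - {"x": 0,"y": 0,"z": 65,"rx": 0,"ry": 0,"rz": 0}
    - {"x": 0,"y": 0,"z": 100,"rx": 0,"ry": 0,"rz": 0}
    - {"x": 0,"y": 0,"z": 130,"rx": 0,"ry": 0,"rz": 0}
    - {"x": 0,"y": 0,"z": 152,"rx": 0,"ry": 0,"rz": 0}
    - {"x": 0,"y": 0,"z": 167,"rx": 0,"ry": 0,"rz": 0}
    - {"x": 0,"y": 0,"z": 175,"rx": 0,"ry": 0,"rz": 0}
    - {"x": 0,"y": 0,"z": 178,"rx": 0,"ry": 0,"rz": 0}
    - {"x": 0,"y": 0,"z": 179.5,"rx": 0,"ry": 0,"rz": 0}
    - {"x": 0,"y": 0,"z": 179.5,"rx": 0,"ry": 0,"rz": 0}
    - {"x": 0,"y": 0,"z": 179.5,"rx": 0,"ry": 0,"rz": 0}

```text
time: 10.2
tool_pos: [0.4461, 0.2048, 0.1054]
tool_rot: [3.14, -0.001, 1.362]
contact_force: [-0.2, 0.1, -2.4]
opening: 0.0157
grip_force: 30.0
```

Call:
arm_command:
  series:
    - {"x": 0,"y": 0,"z": 0.7,"rx": 0,"ry": 0,"rz": 0}
    - {"x": 0,"y": 0,"z": 1.4,"rx": 0,"ry": 0,"rz": 0}
    - {"x": 0,"y": 0,"z": 1.4,"rx": 0,"ry": 0,"rz": 0}

```text
time: 10.5
tool_pos: [0.446, 0.2049, 0.1042]
tool_rot: [3.14, -0.0, 1.362]
contact_force: [-1.8, -0.9, 6.1]
opening: 0.0158
grip_force: 30.0
```

The lid is in contact with the mat. I'll release it and retreat straight up.

Call:
arm_command:
  series:
    - {"x": 0,"y": 0,"z": 0,"rx": 0,"ry": 0,"rz": 0}
    - {"x": 0,"y": 0,"z": 0,"rx": 0,"ry": 0,"rz": 0}
    - {"x": 0,"y": 0,"z": 0,"rx": 0,"ry": 0,"rz": 0}
    - {"x": 0,"y": 0,"z": 0,"rx": 0,"ry": 0,"rz": 0}
    - {"x": 0,"y": 0,"z": 0,"rx": 0,"ry": 0,"rz": 0}
    - {"x": 0,"y": 0,"z": 0,"rx": 0,"ry": 0,"rz": 0}
    - {"x": 0,"y": 0,"z": 0,"rx": 0,"ry": 0,"rz": 0}
    - {"x": 0,"y": 0,"z": -20,"rx": 0,"ry": 0,"rz": 0}
    - {"x": 0,"y": 0,"z": -55,"rx": 0,"ry": 0,"rz": 0}
    - {"x": 0,"y": 0,"z": -100,"rx": 0,"ry": 0,"rz": 0}
    - {"x": 0,"y": 0,"z": -145,"rx": 0,"ry": 0,"rz": 0}
    - {"x": 0,"y": 0,"z": -186,"rx": 0,"ry": 0,"rz": 0}
    - {"x": 0,"y": 0,"z": -186,"rx": 0,"ry": 0,"rz": 0}
  hand: 60

```text
time: 11.8
tool_pos: [0.4477, 0.2054, 0.295]
tool_rot: [3.131, -0.005, 1.362]
contact_force: [0.5, 0.0, 0.4]
opening: 0.0599
grip_force: 0.0
```

Call:
arm_command:
  series:
    - {"x": -40,"y": 32,"z": -5,"rx": 0,"ry": 0,"rz": 8}
    - {"x": -80,"y": 64,"z": -5,"rx": 0,"ry": 0,"rz": 16}
    - {"x": -120,"y": 95,"z": -5,"rx": 0,"ry": 0,"rz": 24}
    - {"x": -160,"y": 125,"z": -5,"rx": 0,"ry": 0,"rz": 32}
    - {"x": -190,"y": 147,"z": -5,"rx": 0,"ry": 0,"rz": 40}
    - {"x": -208,"y": 159,"z": -5,"rx": 0,"ry": 0,"rz": 48}
    - {"x": -208,"y": 159,"z": -5,"rx": 0,"ry": 0,"rz": 56}
    - {"x": -208,"y": 159,"z": -5,"rx": 0,"ry": 0,"rz": 64}
    - {"x": -208,"y": 159,"z": -5,"rx": 0,"ry": 0,"rz": 72}
    - {"x": -208,"y": 159,"z": -5,"rx": 0,"ry": 0,"rz": 80}
    - {"x": -208,"y": 159,"z": -5,"rx": 0,"ry": 0,"rz": 84}
    - {"x": -208,"y": 159,"z": -5,"rx": 0,"ry": 0,"rz": 84}
    - {"x": -208,"y": 159,"z": -5,"rx": 0,"ry": 0,"rz": 84}

```text
time: 13.1
tool_pos: [0.558, -0.0316, 0.2936]
tool_rot: [-3.142, 0.001, -0.102]
contact_force: [-0.3, -0.5, 1.3]
opening: 0.0601
grip_force: 0.0
```

```bash
python3 - <<'E'
from h import *
p=read_camera("wrist"); im=p["pixels"]
for q in ["brush_blue","brush_grip","rack"]:
    for m in mark_of(p,q): print(q,round(m["confidence"],2),np.array(m["point"]),proj(m["point"],p).round())
hsv=cv2.cvtColor(im,cv2.COLOR_BGR2HSV)
m=cv2.inRange(hsv,(105,120,40),(125,255,255)); n,_,st,c=cv2.connectedComponentsWithStats(m)
for i in range(1,n):
    if st[i,4]>100: print("blue",st[i],c[i],ray(c[i],p,.1305))
np.savez("w4.npz",K=p["K"],rvec=p["rvec"],tvec=p["tvec"])
t=read_camera("top")
for mm in mark_of(t,"lid"): print("lid",mm["confidence"],np.array(mm["point"]))
s=observe();print(s["tool_pos"],s["tool_rot"])
a=cv2.resize(im,(400,300)); b=cv2.resize(t["pixels"][200:300,190:323],(400,300),interpolation=2)
x,y=[int(v) for v in proj([.6415,-.031,.16],p)];y0=max(0,y-100);x0=max(0,x-133);cc=cv2.resize(im[y0:y0+200,x0:x0+266],(400,300))
cv2.imwrite("pics/w4.png",np.vstack([np.hstack([a,b]),np.hstack([cc,cc])])); print(x0,y0)
cv2.imwrite("pics/w4raw.png",im)
E
```

```text
brush_blue 0.93 [ 0.7089 -0.1522 -0.0014] [418.  59.]
brush_blue 0.61 [ 0.608  -0.1451  0.0011] [415. 159.]
brush_blue 0.6 [ 0.6411 -0.0313  0.0302] [310. 137.]
brush_blue 0.21 [ 0.66    0.0265 -0.0021] [256. 127.]
brush_grip 0.94 [ 0.7056 -0.1517  0.1289] [474.  11.]
brush_grip 0.93 [ 0.6068 -0.1495  0.1271] [469. 162.]
brush_grip 0.75 [ 0.6365 -0.0314  0.1586] [306. 135.]
rack 0.72 [0.6592 0.0263 0.0006] [256. 127.]
blue [ 287  109   39   43 1342] [305.9739 130.1699] [ 0.6413 -0.0311  0.1305]
lid 0.97 [ 0.2616 -0.2302  0.0039]
lid 0.83 [0.4455 0.2075 0.0028]
[ 0.5582 -0.0316  0.2942] [ 3.1415  0.     -0.1033]
171 26
```

View pics/w4.png

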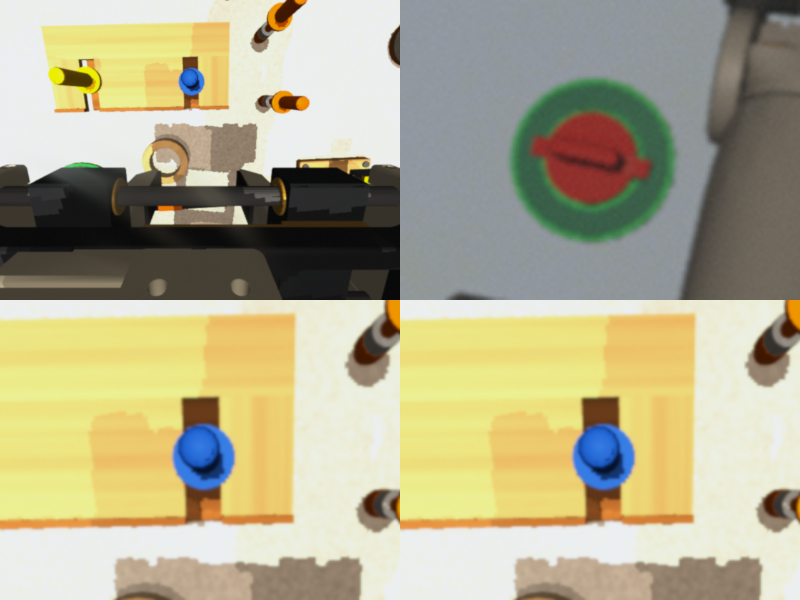

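The crop shows the lid centred on the mat (590,160). The blue brush is in the right notch, with its handle top at full-picture (302.7,123.4) and its flange at (306.7,130.7).

```bash
python3 - <<'E'
from h import *
p=dict(np.load("w4.npz"))
print(ray((302.7,123.4),p,.1855),ray((306.7,130.7),p,.1305))
delta([.6410,-.0312,.2055],-6)
E
```

```text
[ 0.6413 -0.0311  0.1855] [ 0.6409 -0.0316  0.1305]
shift mm [82.3 -9.  88.7] rot deg [0.  0.  0.1]
```

Call:
arm_command:
  series:
    - {"x": 40,"y": -5,"z": 0,"rx": 0,"ry": 0,"rz": 0}
    - {"x": 75,"y": -9,"z": 0,"rx": 0,"ry": 0,"rz": 0}
    - {"x": 82.5,"y": -9,"z": 0,"rx": 0,"ry": 0,"rz": 0}
    - {"x": 82.5,"y": -9,"z": 20,"rx": 0,"ry": 0,"rz": 0}
    - {"x": 82.5,"y": -9,"z": 45,"rx": 0,"ry": 0,"rz": 0}
    - {"x": 82.5,"y": -9,"z": 70,"rx": 0,"ry": 0,"rz": 0}
    - {"x": 82.5,"y": -9,"z": 84,"rx": 0,"ry": 0,"rz": 0}
    - {"x": 82.5,"y": -9,"z": 88.5,"rx": 0,"ry": 0,"rz": 0}
    - {"x": 82.5,"y": -9,"z": 88.5,"rx": 0,"ry": 0,"rz": 0}
    - {"x": 82.5,"y": -9,"z": 88.5,"rx": 0,"ry": 0,"rz": 0}

```text
time: 14.4
tool_pos: [0.6415, -0.0314, 0.2069]
tool_rot: [3.141, -0.002, -0.104]
contact_force: [0.3, -0.2, -0.2]
opening: 0.0603
grip_force: 0.0
```

Call:
arm_command:
  series:
    - {"x": 0,"y": 0,"z": 0,"rx": 0,"ry": 0,"rz": 0}
    - {"x": 0,"y": 0,"z": 0,"rx": 0,"ry": 0,"rz": 0}
    - {"x": 0,"y": 0,"z": 0,"rx": 0,"ry": 0,"rz": 0}
    - {"x": 0,"y": 0,"z": 0,"rx": 0,"ry": 0,"rz": 0}
    - {"x": 0,"y": 0,"z": 0,"rx": 0,"ry": 0,"rz": 0}
    - {"x": 0,"y": 0,"z": 0,"rx": 0,"ry": 0,"rz": 0}
    - {"x": 0,"y": 0,"z": 0,"rx": 0,"ry": 0,"rz": 0}
    - {"x": 0,"y": 0,"z": 0,"rx": 0,"ry": 0,"rz": 0}
    - {"x": 0,"y": 0,"z": 0,"rx": 0,"ry": 0,"rz": 0}
  hand: 8
  squeeze: 20

```text
time: 15.3
tool_pos: [0.6412, -0.0313, 0.2058]
tool_rot: [3.142, -0.0, -0.104]
contact_force: [-0.1, 0.4, -0.1]
opening: 0.0158
grip_force: 20.0
```

Call:
arm_command:
  series:
    - {"x": 0,"y": 0,"z": -5,"rx": 0,"ry": 0,"rz": 0}
    - {"x": 0,"y": 0,"z": -12,"rx": 0,"ry": 0,"rz": 0}
    - {"x": 0,"y": 0,"z": -13,"rx": 0,"ry": 0,"rz": 0}
    - {"x": -8,"y": 0,"z": -13,"rx": 0,"ry": 0,"rz": 0}
    - {"x": -22,"y": 0,"z": -13,"rx": 0,"ry": 0,"rz": 0}
    - {"x": -40,"y": 0,"z": -13,"rx": 0,"ry": 0,"rz": 0}
    - {"x": -58,"y": 0,"z": -13,"rx": 0,"ry": 0,"rz": 0}
    - {"x": -75,"y": 0,"z": -13,"rx": 0,"ry": 0,"rz": 0}
    - {"x": -80,"y": 0,"z": -30,"rx": 0,"ry": 0,"rz": 0}
    - {"x": -80,"y": 0,"z": -60,"rx": 0,"ry": 0,"rz": 0}
    - {"x": -80,"y": 0,"z": -90,"rx": 0,"ry": 0,"rz": 0}
    - {"x": -88,"y": 20,"z": -105,"rx": 0,"ry": 0,"rz": 0}
    - {"x": -102,"y": 52,"z": -105,"rx": 0,"ry": 0,"rz": 0}
    - {"x": -118,"y": 88,"z": -105,"rx": 0,"ry": 0,"rz": 0}
    - {"x": -134,"y": 124,"z": -105,"rx": 0,"ry": 0,"rz": 0}
    - {"x": -150,"y": 160,"z": -105,"rx": 0,"ry": 0,"rz": 0}
    - {"x": -166,"y": 196,"z": -105,"rx": 0,"ry": 0,"rz": 0}
    - {"x": -181,"y": 232,"z": -105,"rx": 0,"ry": 0,"rz": 0}
    - {"x": -191,"y": 255,"z": -105,"rx": 0,"ry": 0,"rz": 0}
    - {"x": -194,"y": 262,"z": -105,"rx": 0,"ry": 0,"rz": 0}

```text
time: 17.3
tool_pos: [0.4194, -0.2733, 0.3107]
tool_rot: [3.141, 0.0, -0.107]
contact_force: [-0.2, 0.4, -1.4]
opening: 0.0154
grip_force: 20.0
```

```bash
python3 - <<'E'
from h import *
s=observe();print(s["tool_pos"],s["tool_rot"],s["opening"],s["grip_force"])
p=read_camera("side")
for q in ["brush_blue","brush_grip"]:
    for m in mark_of(p,q): print(q,round(m["confidence"],2),np.array(m["point"]),proj(m["point"],p).round())
cv2.imwrite("pics/s5.png",cv2.resize(p["pixels"][250:430,200:440],(800,600)))
delta([.4213,-.2722,.217],-6)
E
```

```text
[ 0.4194 -0.2733  0.3107] [ 3.1412  0.0004 -0.1069] 0.01544603119631058 19.999718964099884
brush_blue 0.93 [ 0.6026 -0.1462  0.0011] [382. 330.]
brush_blue 0.52 [ 0.4154 -0.2728  0.1365] [297. 355.]
brush_grip 0.82 [ 0.6076 -0.1469  0.1284] [390. 298.]
brush_grip 0.75 [ 0.7083 -0.1445  0.1292] [439. 296.]
shift mm [ 0.5  1.  93.8] rot deg [-0. -0.  0.]
```

View pics/s5.png

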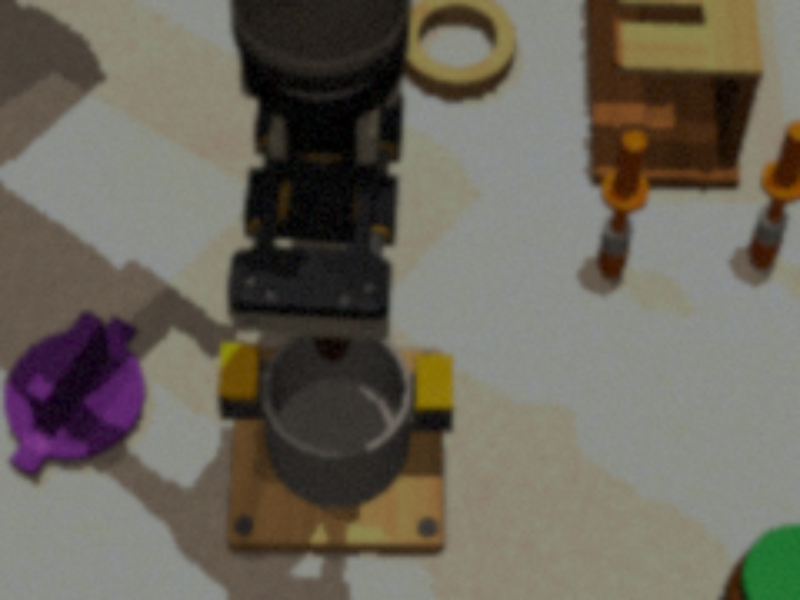

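The pot is open (340,410), and the brush tip shows at (332,348), held over the pot behind the gripper. Now dipping.

Call:
arm_command:
  series:
    - {"x": 1,"y": 1,"z": 25,"rx": 0,"ry": 0,"rz": 0}
    - {"x": 1,"y": 1,"z": 55,"rx": 0,"ry": 0,"rz": 0}
    - {"x": 1,"y": 1,"z": 80,"rx": 0,"ry": 0,"rz": 0}
    - {"x": 1,"y": 1,"z": 94,"rx": 0,"ry": 0,"rz": 0}
    - {"x": 1,"y": 1,"z": 94,"rx": 0,"ry": 0,"rz": 0}
    - {"x": 1,"y": 1,"z": 94,"rx": 0,"ry": 0,"rz": 0}
    - {"x": 1,"y": 1,"z": 94,"rx": 0,"ry": 0,"rz": 0}
    - {"x": 1,"y": 1,"z": 94,"rx": 0,"ry": 0,"rz": 0}
    - {"x": 1,"y": 1,"z": 94,"rx": 0,"ry": 0,"rz": 0}
    - {"x": 1,"y": 1,"z": 94,"rx": 0,"ry": 0,"rz": 0}

```text
time: 18.45
tool_pos: [0.422, -0.2729, 0.2172]
tool_rot: [3.141, -0.001, -0.104]
contact_force: [0.4, 0.5, -0.2]
opening: 0.0154
grip_force: 20.0
```

Call:
arm_command:
  series:
    - {"x": 0,"y": 0,"z": -20,"rx": 0,"ry": 0,"rz": 0}
    - {"x": 0,"y": 0,"z": -50,"rx": 0,"ry": 0,"rz": 0}
    - {"x": 0,"y": 0,"z": -80,"rx": 0,"ry": 0,"rz": 0}
    - {"x": 0,"y": 0,"z": -94,"rx": 0,"ry": 0,"rz": 0}
    - {"x": 13,"y": -30,"z": -94,"rx": 0,"ry": 0,"rz": 0}
    - {"x": 29,"y": -66,"z": -94,"rx": 0,"ry": 0,"rz": 0}
    - {"x": 45,"y": -102,"z": -94,"rx": 0,"ry": 0,"rz": 0}
    - {"x": 61,"y": -138,"z": -94,"rx": 0,"ry": 0,"rz": 0}
    - {"x": 77,"y": -174,"z": -94,"rx": 0,"ry": 0,"rz": 0}
    - {"x": 93,"y": -210,"z": -94,"rx": 0,"ry": 0,"rz": 0}
    - {"x": 105,"y": -240,"z": -94,"rx": 0,"ry": 0,"rz": 0}
    - {"x": 113,"y": -262,"z": -94,"rx": 0,"ry": 0,"rz": 0}
    - {"x": 113,"y": -262,"z": -94,"rx": 0,"ry": 0,"rz": 0}
    - {"x": 113,"y": -262,"z": -94,"rx": 0,"ry": 0,"rz": 0}
    - {"x": 113,"y": -262,"z": -94,"rx": 0,"ry": 0,"rz": 0}

```text
time: 19.95
tool_pos: [0.5612, -0.0248, 0.3108]
tool_rot: [3.141, 0.0, -0.105]
contact_force: [0.1, 0.4, -0.6]
opening: 0.0159
grip_force: 20.0
```

```bash
python3 - <<'E'
from h import *
s=observe();print(s["tool_pos"],s["tool_rot"])
p=read_camera("side")
for q in ["brush_blue","brush_grip"]:
    for m in mark_of(p,q): print(q,round(m["confidence"],2),np.array(m["point"]),proj(m["point"],p).round())
delta([.5617,-.0230,.2188],-6); delta([.6412,-.0313,.2188],-6); delta([.6412,-.0313,.2058],-6)
E
```

```text
[ 0.5612 -0.0248  0.3108] [ 3.1411  0.0002 -0.1047]
brush_blue 0.83 [ 0.6078 -0.1487 -0.0001] [384. 331.]
brush_blue 0.8 [ 0.708  -0.1485 -0.0054] [428. 331.]
brush_blue 0.73 [ 0.5605 -0.0253  0.1384] [362. 250.]
brush_grip 0.76 [ 0.6086 -0.146   0.1269] [390. 298.]
brush_grip 0.5 [ 0.4251 -0.0066  0.0005] [300. 281.]
shift mm [ 0.3 -2.  92.1] rot deg [ 0. -0. -0.]
shift mm [80.2 -2.1 92.1] rot deg [ 0. -0. -0.]
shift mm [ 80.2  -2.1 105.1] rot deg [ 0. -0. -0.]
```

The brush is still upright in the grip. Next: down, into the notch, then lower.

Call:
arm_command:
  series:
    - {"x": 0,"y": -2,"z": 30,"rx": 0,"ry": 0,"rz": 0}
    - {"x": 0,"y": -2,"z": 62,"rx": 0,"ry": 0,"rz": 0}
    - {"x": 0,"y": -2,"z": 85,"rx": 0,"ry": 0,"rz": 0}
    - {"x": 0,"y": -2,"z": 92,"rx": 0,"ry": 0,"rz": 0}
    - {"x": 0,"y": -2,"z": 92,"rx": 0,"ry": 0,"rz": 0}
    - {"x": 0,"y": -2,"z": 92,"rx": 0,"ry": 0,"rz": 0}
    - {"x": 10,"y": -2,"z": 92,"rx": 0,"ry": 0,"rz": 0}
    - {"x": 22,"y": -2,"z": 92,"rx": 0,"ry": 0,"rz": 0}
    - {"x": 34,"y": -2,"z": 92,"rx": 0,"ry": 0,"rz": 0}
    - {"x": 46,"y": -2,"z": 92,"rx": 0,"ry": 0,"rz": 0}
    - {"x": 58,"y": -2,"z": 92,"rx": 0,"ry": 0,"rz": 0}
    - {"x": 70,"y": -2,"z": 92,"rx": 0,"ry": 0,"rz": 0}
    - {"x": 78,"y": -2,"z": 92,"rx": 0,"ry": 0,"rz": 0}
    - {"x": 80,"y": -2,"z": 92,"rx": 0,"ry": 0,"rz": 0}
    - {"x": 80,"y": -2,"z": 92,"rx": 0,"ry": 0,"rz": 0}
    - {"x": 80,"y": -2,"z": 97,"rx": 0,"ry": 0,"rz": 0}
    - {"x": 80,"y": -2,"z": 102,"rx": 0,"ry": 0,"rz": 0}
    - {"x": 80,"y": -2,"z": 104.5,"rx": 0,"ry": 0,"rz": 0}
    - {"x": 80,"y": -2,"z": 104.5,"rx": 0,"ry": 0,"rz": 0}
    - {"x": 80,"y": -2,"z": 104.5,"rx": 0,"ry": 0,"rz": 0}

```text
time: 22.1
tool_pos: [0.6412, -0.0303, 0.2062]
tool_rot: [3.142, 0.0, -0.104]
contact_force: [-0.1, 0.4, -0.1]
opening: 0.0155
grip_force: 20.0
```

Call:
arm_command:
  series:
    - {"x": 0,"y": 0,"z": 0.6,"rx": 0,"ry": 0,"rz": 0}
    - {"x": 0,"y": 0,"z": 0.6,"rx": 0,"ry": 0,"rz": 0}
    - {"x": 0,"y": 0,"z": 0.6,"rx": 0,"ry": 0,"rz": 0}

```text
time: 22.4
tool_pos: [0.6413, -0.0303, 0.2058]
tool_rot: [3.142, -0.0, -0.104]
contact_force: [0.7, 0.3, -0.0]
opening: 0.0154
grip_force: 20.0
```

Call:
arm_command:
  series:
    - {"x": 0,"y": 0,"z": 0,"rx": 0,"ry": 0,"rz": 0}
    - {"x": 0,"y": 0,"z": 0,"rx": 0,"ry": 0,"rz": 0}
    - {"x": 0,"y": 0,"z": 0,"rx": 0,"ry": 0,"rz": 0}
    - {"x": 0,"y": 0,"z": 0,"rx": 0,"ry": 0,"rz": 0}
    - {"x": 0,"y": 0,"z": 0,"rx": 0,"ry": 0,"rz": 0}
    - {"x": 0,"y": 0,"z": 0,"rx": 0,"ry": 0,"rz": 0}
    - {"x": 0,"y": 0,"z": 0,"rx": 0,"ry": 0,"rz": 0}
    - {"x": 0,"y": 0,"z": -15,"rx": 0,"ry": 0,"rz": 0}
    - {"x": 0,"y": 0,"z": -45,"rx": 0,"ry": 0,"rz": 0}
    - {"x": 0,"y": 0,"z": -80,"rx": 0,"ry": 0,"rz": 0}
    - {"x": 0,"y": 0,"z": -90,"rx": 0,"ry": 0,"rz": 0}
    - {"x": -40,"y": 0,"z": -90,"rx": 0,"ry": 0,"rz": 0}
    - {"x": -83,"y": 0,"z": -90,"rx": 0,"ry": 0,"rz": 0}
    - {"x": -83,"y": 0,"z": -90,"rx": 0,"ry": 0,"rz": 0}
    - {"x": -83,"y": 0,"z": -90,"rx": 0,"ry": 0,"rz": 0}
  hand: 60

```text
time: 23.9
tool_pos: [0.5583, -0.0216, 0.2958]
tool_rot: [3.142, -0.0, -0.104]
contact_force: [0.9, -0.1, -0.2]
opening: 0.06
grip_force: 0.0
```

```bash
python3 - <<'E'
from h import *
s=observe();print(s["time"],s["tool_pos"],s["contact_force"],s["opening"])
ims=[]
for n in ["wrist","side"]:
    p=read_camera(n); im=p["pixels"]
    for q in ["brush_blue","brush_yellow","lid"]:
        for m in mark_of(p,q): print(n,q,round(m["confidence"],2),np.array(m["point"]),proj(m["point"],p).round())
    ims.append(cv2.resize(im[26:226,171:437] if n=="wrist" else im[180:330,260:460],(400,300)))
cv2.imwrite("pics/f.png",np.hstack(ims))
E
```

```text
23.9 [ 0.5583 -0.0216  0.2958] [ 0.9364 -0.1279 -0.2192] 0.06002048324524473
wrist brush_blue 0.97 [ 0.605  -0.1437 -0.0019] [422. 161.]
wrist brush_blue 0.94 [ 0.6374 -0.0279  0.0332] [316. 141.]
wrist brush_blue 0.56 [ 0.7058 -0.1483 -0.0024] [423.  63.]
wrist lid 0.46 [ 0.643  -0.0283  0.0334] [316. 135.]
side brush_blue 0.94 [ 0.6072 -0.1484  0.0002] [384. 331.]
side brush_blue 0.87 [ 0.6393 -0.0288  0.0288] [393. 279.]
side brush_blue 0.6 [ 0.705  -0.1461 -0.007 ] [427. 330.]
side lid 0.79 [0.445  0.2045 0.0032] [306. 214.]
side lid 0.65 [ 0.2574 -0.2311 -0.0017] [223. 372.]
side lid 0.6 [0.6574 0.0295 0.0026] [396. 266.]
```

View pics/f.png

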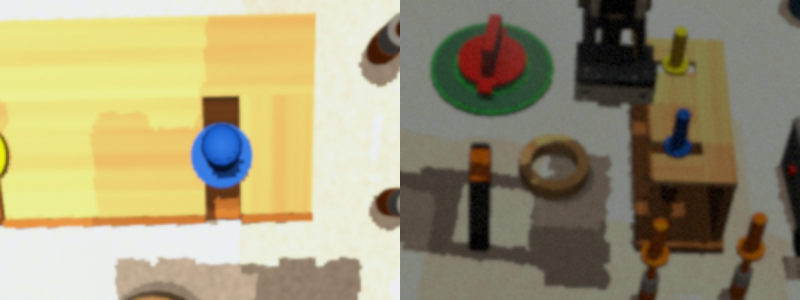

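The blue brush hangs upright in its notch, with its flange on the plate at (222,155). The lid lies knob up on the mat (492,60), and the other things are undisturbed.

```bash
python3 -c "
from cell import *
print(hand_in())"
```

```text
the job is handed in; nothing more can be done
None
```

The job is handed in at about 24 s of robot time, but no verdict was returned; the last pictures show the red lid knob up on the middle of the mat and the blue brush, dipped, hanging upright back in its own notch.

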